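# Extend and pick up the cabinet support rod

## Robot

A 7-joint arm with a two-finger parallel gripper is mounted at the origin on the work surface. World frame = base frame: x ahead of the robot, y to its left, z up, the work surface at z = 0. Lengths are in mm, angles in degrees, forces in N, time in s.
With the tool pointing down it reaches from about 425 to 1025 mm from the base axis. Payload 9.4 kg.
Tool frame: the origin (TCP) lies at the very end of the fingers, on their centre line; the grasp point (between the pads) lies 19 mm behind it; z points along the fingers, y is the line along which they close (so a half turn about z gives the same grasp; the last joint's range is limited). The gripper opens to 93 mm and grips with 3 to 60 N. Pads are 15 mm wide; open, the fingers measure 128 mm over their backs; the gripper's body (75 mm by 188 mm) begins 65 mm behind the grasp point.
Start: joints at [66.538, 34.337, -0.143, 91.639, 0.103, 54.024, -4.572], TCP at [236.841, -685.223, 218.618] pointing down, gripper open.
Joint ranges: [-147.43, 147.43], [-19.82, 112.94], [-74.19, 73.91], [6.32, 146.72], [-59.91, 239.91], [6.04, 106.73], [-150.56, 150.56]. Speed limits (degrees/s): [127.2, 127.2, 172.46, 172.46, 180, 180, 180].

## Interface

Orientations are given as a 3x3 rotation matrix whose columns are the frame's x, y, z axes.
In Python, from cell import r gives the robot as it stands.
- The arm moves only by the shell command python3 -m handwheel 'ROWS' [OPENING] [FORCE]. ROWS is text: rows parted by semicolons, each of 6 numbers parted by spaces: the shift along the tool's x, y, z in units of 40 mm (1.0 is 40 mm), then the turn, a rotation vector about the tool's x, y, z in units of 0.15 rad (1.0 is 0.15 rad). In form: x y z wx wy wz; .... A call has 1 to 10 rows; each row shifts and turns the commanded pose from where the row before left it, along the tool's axes as they then stand; what a row does not reach is not made up. A row lasts 1/10 s, in which the tool goes at most 50 mm and 8.59 degrees, less where a joint would pass 70% of its speed; a pose out of reach is approached as far as the arm can. A call with a number of a shift or a turn outside -1 to 1 is refused whole. A call with a gripper value outside its range is refused whole. OPENING is the opening, from -1 (shut) to 1 (fully open), set as the call begins (- or left out, the last holds). The fingers move at their own pace and stop on an object; FORCE is the grip in N (left out, the last holds). Time passes only in rows, so rows that do not move let the fingers close. It gives the time, the measured TCP pose, the force, the opening and the grip force at its end, in the units of the state.
- r.read_state(): the state, without advancing time (a new reading comes with each control period).
- r.snapshot(name): name is "scene" or "top" or "wrist"; returns a dict with "frame" (400x640x3 uint8, red, green, blue), "z_map" (400x640 float32, mm along the optical axis (not along the pixel's ray), 0 where there is no reading), "vfov" (degrees; the focal length in pixels is half the picture's height over the tangent of half this angle, whatever the lens; pixels are square), "cx", "cy" (the principal point, pixels), "D" ([k1, k2, p1, p2, k3] as OpenCV has them; the pictures are not rectified), "xyz" and "rotation" of the camera in the world. Camera axes: x right, y up, looking along -z (the intrinsics and any distortion apply to the point x, -y, -z); pixel columns grow to the right and rows downward; lengths in mm; the calibration is good to about 2 mm. A picture is of the moment at which its call begins.
- r.finish_job(): hands the job in; it is judged then, once.
Trained networks look in a picture, given as the dict that the camera call returned (one of the last four; its "shot" number tells which), for a name from the list of things; names that differ only in an ending like _2 or _b are one class to them, and where a whole thing is asked for, a point or a joint stands for the part that bears it (a point fixed in the world has none). Each returns a list of dicts, best first, with "confidence" (0 to 1); they miss things now and then, are a little off and sometimes report something else, mostly with a low value. They report only what shows in the picture. A call takes as long as a camera call.
- r.spot_in(picture, query): "location" ([x, y, z] in mm, in world coordinates, good to about 4 mm: the middle of the surface that is visible of it).
- r.spot_point(picture, query): "location" ([x, y, z] in mm, in world coordinates, good to about 4 mm: a listed point, or the origin of a listed thing).
The state is a dict: "time": time; "q": joint angles; "qvel": joint speeds; "joint_torque": joint torques, N m; "tcp_pos": TCP position; "ee_rot": TCP orientation; "ft_force": force on the tool from outside, world axes, zero at the start; "ft_torque": the same for the moment, N m; "gripper_width": finger opening in mm; "gripper_force": force on a finger pad.
Only numpy, scipy, OpenCV 4.12 (cv2) and the standard library are available. Lean on these libraries where they do the work, as an engineer would, in place of code of your own. Each camera call takes 0.05 s, during which the arm holds its last target. There are 200 camera calls.

## Task

The short telescopic support rod lies across the plank with its release button on top and a rubber foot over each edge of the plank. Without lifting it, roll it along the plank until the button faces sideways, squeeze the button right in while the rod is still closed, and draw the thick tube towards you, the far foot catching on the plank's edge, past the first stop and out to the second, and let the button spring back out there so that the rod locks. Then take hold of the rod away from the button, lift it at least 6 cm so that both feet are well clear of the plank, and finish while still holding it up, extended and locked; leave the other things on the bench where they lie.

Things in the scene. Friction and masses are not known exactly. Their poses are not given: they have to be found in the camera images.
- plank: plywood plank, fixed to the bench by a steel holdfast (120 mm high) at each end: 200 mm wide (its x), 700 mm long (its y), 18 mm thick; origin at the centre of its underside, on the bench, so its top is 18 mm above the origin. The rod lies across it, within 75 mm of its middle, along its x within 0.1 rad
- rod: the support rod, 0.29 kg +-15 %. Thick tube (32 mm diameter, black collar and ribbed rubber grip) from 30 mm ahead to 160 mm behind release, resting on the plank; thin steel tube (22 mm) ahead of it; a rubber foot at each end. Extended, it balances about 20 mm behind release. Origin on the axis at the far foot's inner face, x along the rod towards that foot
- release (a point): point on the rod's axis inside the thick tube, right under the release button (34 mm above the bench as the rod lies). Its x runs along the rod to the far foot, its z points out through the button: up within 0.6 rad at the start. Rolling turns it 1 rad per 16 mm; it stays where it is left. The steel button is 14 mm across and stands 6 mm proud of the tube (its top 22 mm from the axis)
- button (a joint): how far the release button is pushed in, m: 0 = out, 0.006 = level with the tube, 0.0075 = bottomed; 3 N to start it, 6.6 N at 6 mm. The latch is free from about 5 mm in; at a stop the button springs out by itself when let go, and the tube is then locked
- extension (a joint): how far the thick tube is drawn out, m: 0 = closed, 0.05 = first stop, 0.10 = second stop; it cannot go past 0.101. Slides with about 1.5 N once the button is in; while the button is kept in it runs past the first stop
- far_foot (a point): centre of the round rubber foot (56 mm diameter, 16 mm thick, round the rod's axis) on the thin steel tube (22 mm diameter). It hangs beyond the plank's far edge, 4 to 15 mm of play before its inner face (8 mm nearer than this point) catches; ease it forward a few mm off the edge before lifting. 71 mm ahead of release closed, 171 mm extended
- near_foot (a point): centre of the same kind of foot on the near end of the thick tube, 168 mm behind release; it hangs free beyond the plank's near edge
- tape_measure: tape measure, 72 x 42 x 66 mm high, on the plank's left (+y) part; origin at the centre of its underside; a bystander, to be left alone
- sanding_block: cork sanding block, 115 x 65 x 28 mm, on the plank's right (-y) part; origin at the centre of its underside; a bystander, to be left alone
- screwdriver: screwdriver, 220 mm, lying on the bench to the right; a bystander, to be left alone
- bar_clamp: small bar clamp, 300 mm long, lying on the bench to the left; a bystander, to be left alone
- pencil: carpenter's pencil, 9 mm thick, 173 mm long, lying on the plank beside the sanding block; a bystander, to be left alone

How it is judged:
By the outcome, as a careful person would: the job done as asked, in the order asked, and still so for the second after the job is handed in, while the arm keeps its last pose, push and grip.
It also fails if it takes over 58 s, if anything falls off the work surface, if the arm or the gripper's body presses on something with over 40 N, if the wrist force passes 120 N, or if a joint passes its speed limit or range.

## Working session

There is one attempt and no reset: what is moved stays moved. The work goes in short steps, Python scripts to look and compute and a shell command to move; the robot and the scene stay as the last step left them, time stands still between calls to the robot, and variables do not carry over. Pictures are saved under pics/ and viewed, at most 10 in all, crops included, and the job is handed in when it is done.

```bash
mkdir -p pics; ls
cat > h.py <<'E'
import numpy as np,cv2
from cell import r
def shot(n,f=None):
    s=r.snapshot(n)
    if f: cv2.imwrite('pics/'+f,s['frame'][:,:,::-1])
    return s
def pts(s):
    h,w=s['z_map'].shape; f=h/2/np.tan(np.radians(s['vfov'])/2)
    K=np.array([[f,0,s['cx']],[0,f,s['cy']],[0,0,1]])
    v,u=np.mgrid[:h,:w]
    n=cv2.undistortPoints(np.stack([u,v],-1).reshape(-1,1,2).astype(float),K,np.array(s['D'],float)).reshape(h,w,2)
    z=s['z_map']
    c=np.stack([n[...,0]*z,-n[...,1]*z,-z],-1)
    return c@np.array(s['rotation']).T+np.array(s['xyz'])
E
python3 - <<'E'
from h import *
np.set_printoptions(precision=1,suppress=True)
st=r.read_state();print(st)
for c in('top','scene'):
    s=shot(c,c+'0.png')
    print(c,s['xyz'],s['vfov'])
    for q in ['plank','rod','release','far_foot','near_foot','tape_measure','sanding_block','pencil']:
        for d in r.spot_point(s,q)[:2]: print(q,np.array(d['location']),round(d['confidence'],2))
E
```

```text
pics
{'time': 0.0, 'q': array([66.5, 34.4, -0.1, 91.7,  0.1, 54. , -4.6]), 'qvel': array([-0.1, -0.1,  0. , -0. , -0.1,  0. , -0.1]), 'joint_torque': array([  0. , -76.5,   1.5, -25.2,  -0.1,   0. ,   0. ]), 'tcp_pos': array([ 236.7, -684.8,  217.8]), 'ee_rot': array([[ 0.9,  0.3, -0. ],
       [ 0.3, -0.9,  0. ],
       [-0. , -0. , -1. ]]), 'ft_force': array([-0.1,  0.1, -0.3]), 'ft_torque': array([ 0., -0.,  0.]), 'gripper_force': 0.0, 'gripper_width': 93.38621667026617}
top [ 393.    22.7 1174.3] 51.86240892405853
plank [560.2  -4.3  -3.6] 0.81
rod [672.8 -44.9  36.9] 0.77
release [607.5 -51.1  35.8] 0.69
release [ 414.1 -401.8   -3.8] 0.38
near_foot [437.1 -51.6  34.5] 0.89
tape_measure [549.8 216.2  15.8] 0.75
sanding_block [ 560.2 -261.4   22.3] 0.94
pencil [ 548.  -190.7   14.9] 0.72
scene [1202.  -349.2  977.5] 45.98251114787566
rod [673.1 -46.9  34.2] 0.8
release [601.8 -50.1  35.7] 0.77
far_foot [677.8 -45.1  34.1] 0.6
near_foot [442.3 -48.8  36.9] 0.55
tape_measure [547.8 221.4  18.6] 0.79
sanding_block [673.  -45.   35.8] 0.71
sanding_block [ 556.8 -263.3   16.7] 0.6
pencil [ 551.8 -188.4   15.7] 0.77
pencil [672.4 -46.1  34.2] 0.17
```

Run:
```python
from h import *
a=cv2.imread('pics/top0.png');b=cv2.imread('pics/scene0.png')
s=r.snapshot('top');P=pts(s)
x,y,z=P[...,0],P[...,1],P[...,2]
m=(s['z_map']>0)&(x>400)&(x<720)&(abs(y+48)<45)&(z>22)
# axis: ridge of tube per x bin: midpoint of y at z>26
for lo in range(425,700,12):
    k=m&(x>=lo)&(x<lo+12)
    if k.sum()>3: print(lo+6,k.sum(),'y',np.percentile(y[k],[2,50,98]).round(1),'zmax',np.percentile(z[k],98).round(1), 'at y',y[k][z[k].argmax()].round(1), z[k].max().round(1))
k=(s['z_map']>0)&(abs(y-60)<40)&(z>12)&(z<26);print('plank x',np.percentile(x[k],[1,99]),np.median(z[k]))
v,u=np.where(m);print(v.min(),v.max(),u.min(),u.max())
c=cv2.resize(a[v.min()-15:v.max()+15,u.min()-25:u.max()+25],None,fx=4,fy=4,interpolation=cv2.INTER_CUBIC)
c=c[:600,:800]
cv2.imwrite('pics/top0c.png',c);print(c.shape)
```

```text
431 57 y [-72.  -46.6 -20.8] zmax 63.9 at y -51.9 64.1
443 75 y [-72.2 -44.  -20.5] zmax 63.6 at y -49.3 63.8
455 51 y [-74.6 -47.5 -31.7] zmax 53.1 at y -50.1 54.3
467 62 y [-79.7 -47.6 -31.9] zmax 53.3 at y -47.7 53.5
479 50 y [-62.8 -45.1 -26.7] zmax 51.5 at y -45.0 53.7
491 49 y [-72.5 -45.6 -31.2] zmax 52.1 at y -50.7 52.4
503 59 y [-75.7 -45.6 -32.1] zmax 54.0 at y -48.1 54.7
515 53 y [-78.3 -48.4 -30. ] zmax 53.1 at y -45.5 53.6
527 55 y [-81.2 -45.6 -16.7] zmax 55.3 at y -45.6 56.0
539 57 y [-75.1 -46.2 -30.1] zmax 52.9 at y -43.1 54.4
551 55 y [-81.6 -46.2 -30.1] zmax 52.7 at y -51.4 55.9
563 57 y [-84.3 -46.3 -20.8] zmax 52.5 at y -51.7 53.4
575 58 y [-87.6 -45.2 -21.3] zmax 53.3 at y -38.0 55.1
587 51 y [-58.4 -44.1 -25.7] zmax 54.2 at y -40.9 55.0
599 54 y [-81.5 -45.5 -30.5] zmax 57.6 at y -49.3 57.8
611 48 y [-85.8 -44.2 -14. ] zmax 58.5 at y -49.3 60.5
623 47 y [-59.1 -44.4 -29.4] zmax 52.1 at y -41.7 52.4
635 41 y [-85.1 -44.7 -27.5] zmax 49.9 at y -47.5 50.0
647 41 y [-84.3 -42.4 -10.4] zmax 47.7 at y -47.9 47.7
659 30 y [-54.1 -44.  -25. ] zmax 48.0 at y -45.0 49.4
671 103 y [-71.  -44.6 -18. ] zmax 64.0 at y -49.9 66.8
683 61 y [-71.1 -42.3 -17.7] zmax 63.7 at y -47.5 64.0
plank x [ 15.09458511 659.86926701] 18.29436705875537
150 242 333 364
(488, 324, 3)
```

View pics/scene0.png

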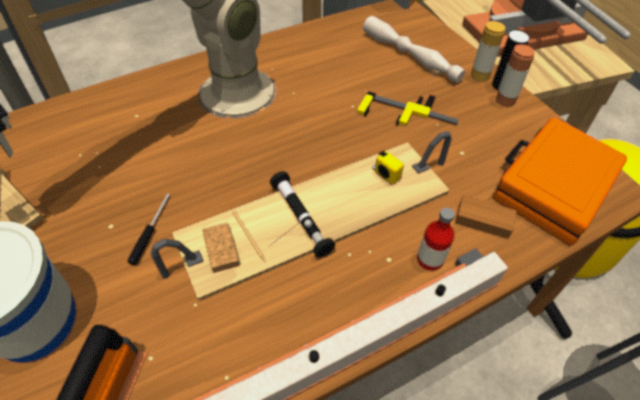

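View pics/top0c.png

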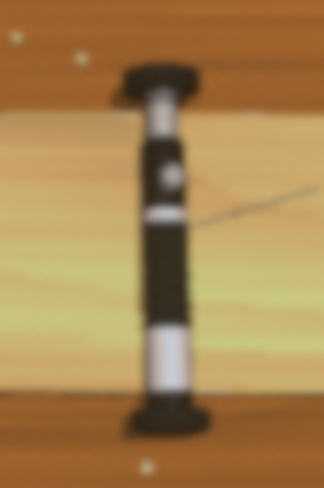

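Scene: the rod lies across the plank, its near foot at (280,180) and far foot at (322,248). In the top crop the button is at (173,177), about 5 mm right (-y) of the axis. It tilts about 0.2 rad towards -y, so I need to roll the rod about 22 mm towards -y, where the way is clear. First I turn the tool square and travel over.

```bash
python3 -c "
from h import *
R=np.array(r.read_state()['ee_rot']);print(R.round(3),np.arctan2(R[1,0],R[0,0])/.15)"
cat > go.py <<'E'
import sys
from h import *
# go.py X Y Z yaw_rad : what is left, in tool units
st=r.read_state();R=np.array(st['ee_rot']);p=np.array(st['tcp_pos'])
from scipy.spatial.transform import Rotation as Ro
t=np.array(list(map(float,sys.argv[1:4])));a=float(sys.argv[4])
T=np.array([[np.cos(a),np.sin(a),0],[np.sin(a),-np.cos(a),0],[0,0,-1.]])
print('t',round(st['time'],2),'p',p.round(1),'shift now',(R.T@(t-p)/40).round(2),'shift aligned',(T.T@(t-p)/40).round(2),'turn',(Ro.from_matrix(R.T@T).as_rotvec()/.15).round(2),'w',round(st['gripper_width'],1),'F',np.round(st['ft_force'],1))
E
python3 go.py 560 -46 150 0.01
```

```text
[[ 0.945  0.327 -0.   ]
 [ 0.327 -0.945 -0.   ]
 [-0.     0.    -1.   ]] 2.2191009145699985
t 0.95 p [ 236.9 -685.2  218.7] shift now [ 12.86 -12.46   1.72] shift aligned [  8.24 -15.9    1.72] turn [0.   0.   2.15] w 93.3 F [-0.2  0.2  0.3]
```

```bash
python3 -m handwheel '0 0 0 0 0 1; 0 0 0 0 0 1; 0 0 0 0 0 0.15; 0.5 -1 0 0 0 0; 0.5 -1 0 0 0 0; 0.5 -1 0 0 0 0; 0.5 -1 0 0 0 0; 0.5 -1 0 0 0 0; 0.5 -1 0 0 0 0; 0.5 -1 0 0 0 0' 0.1 && python3 -m handwheel '0.5 -1 0 0 0 0; 0.5 -1 0 0 0 0; 0.5 -1 0 0 0 0; 0.5 -1 0 0 0 0; 0.5 -1 0 0 0 0; 0.5 -1 0 0 0 0; 0.5 -1 0 0 0 0; 0.5 -1 0.5 0 0 0; 0 0 0.5 0 0 0; 0 0 0 0 0 0'; python3 go.py 560 -46.5 100 0.01
```

```text
time: 1.95
tcp_pos: [374.6, -402.2, 218.9]
ee_rot: [[1.0, 0.014, 0.0], [0.014, -1.0, -0.0], [0.0, 0.0, -1.0]]
ft_force: [1.3, 0.3, -0.2]
gripper_width: 51.2
gripper_force: 0.0
time: 2.95
tcp_pos: [529.8, -80.5, 176.7]
ee_rot: [[1.0, 0.017, -0.004], [0.017, -1.0, 0.0], [-0.004, -0.0, -1.0]]
ft_force: [-0.7, -0.6, 0.1]
gripper_width: 51.3
gripper_force: 0.0
t 2.95 p [529.8 -80.5 176.7] shift now [ 0.78 -0.84  1.92] shift aligned [ 0.76 -0.84  1.92] turn [-0.    0.02  0.04] w 51.3 F [-0.7 -0.6  0.1]
```

```bash
python3 -m handwheel '0.38 -0.42 0.3 0 0 0; 0.38 -0.42 0.3 0 0 0; 0 0 0 0 0 0'
python3 - <<'E'
from h import *
np.set_printoptions(precision=1,suppress=True)
s=shot('wrist','w1.png');print(s['xyz'])
for q in ['release','button','rod','near_foot','far_foot']:
    for d in r.spot_point(s,q)[:1]: print(q,np.array(d['location']),round(d['confidence'],2))
P=pts(s);x,y,z=P[...,0],P[...,1],P[...,2]
m=(s['z_map']>0)&(abs(y+47)<40)&(z>26)&(z<62)
for lo in range(460,680,8):
    k=m&(x>=lo)&(x<lo+8)
    if k.sum()>20: print(lo+4,k.sum(),'y',np.percentile(y[k],[1,99]),'z',np.percentile(z[k],99))
E
python3 go.py 560 -46.5 26 0.01
```

```text
time: 3.25
tcp_pos: [561.9, -47.0, 154.3]
ee_rot: [[1.0, 0.014, 0.0], [0.014, -1.0, 0.001], [0.0, -0.001, -1.0]]
ft_force: [1.0, -0.5, -0.1]
gripper_width: 51.3
gripper_force: 0.0
[634.1 -46.5 320.6]
release [ 549.2 -188.7   19.3] 0.63
t 3.35 p [560.4 -49.3 155.1] shift now [-0.01 -0.07  3.23] shift aligned [-0.01 -0.07  3.23] turn [0.   0.   0.01] w 51.1 F [-0.5 -0.  -0.1]Traceback (most recent call last):
  File "<stdin>", line 5, in <module>
ValueError: it knows: bar_clamp, far_foot, near_foot, pencil, plank, release, rod, sanding_block, screwdriver, tape_measure
```

View pics/w1.png

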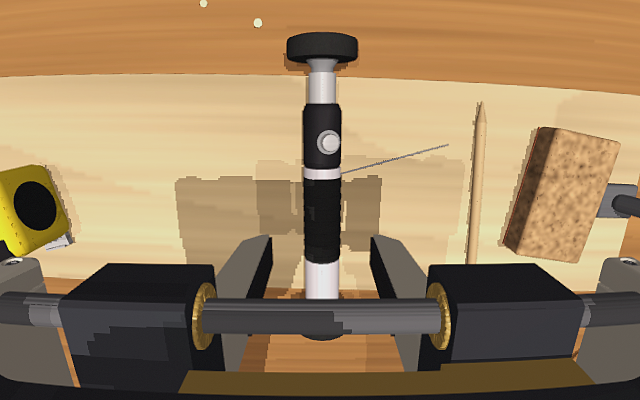

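The wrist view shows the tube spanning columns 302–342 and the button at (329,142), tilted about 0.24 rad towards -y. The pencil and block are well clear.

```bash
cat > meas.py <<'E'
from h import *
import sys
np.set_printoptions(precision=1,suppress=True)
y0=float(sys.argv[1]);s=shot('wrist',sys.argv[2])
P=pts(s);x,y,z=P[...,0],P[...,1],P[...,2]
m=(s['z_map']>0)&(abs(y-y0)<45)&(z>30)&(z<70)
for lo in range(int(s['xyz'][0])-70,int(s['xyz'][0])+75,6):
    k=m&(x>=lo)&(x<lo+6)
    if k.sum()>20: print(lo+3,k.sum(),'y',np.percentile(y[k],[1,99]),'mid',np.percentile(y[k],[1,99]).mean(),'z',np.percentile(z[k],99))
for q in ['release','far_foot']:
    for d in r.spot_point(s,q)[:2]: print(q,np.array(d['location']),round(d['confidence'],2))
E
python3 meas.py -47 w2.png
```

```text
565 254 y [-63.4 -31.8] mid -47.62759261189618 z 51.29341803348362
571 279 y [-63.3 -32. ] mid -47.65142941279262 z 51.76823810761965
577 271 y [-62.6 -32.6] mid -47.61358577200086 z 51.140795552528765
583 263 y [-62.2 -32.9] mid -47.5410791954118 z 50.56251236189297
589 272 y [-62.9 -32. ] mid -47.47831431655355 z 50.81863318738887
595 281 y [-62.8 -32.1] mid -47.437631133124334 z 50.991579417660574
601 272 y [-62.7 -32.1] mid -47.39620749979182 z 56.62123657748901
607 288 y [-62.4 -31.2] mid -46.81334531363645 z 57.351062706750085
613 310 y [-62.3 -31.2] mid -46.752984199579565 z 56.92962299397837
619 304 y [-62.2 -31.3] mid -46.736375544986146 z 50.979741734523905
625 311 y [-62.1 -31.3] mid -46.671728696318965 z 51.13636206369935
631 299 y [-61.9 -31.4] mid -46.62600750954245 z 51.09326846486771
637 225 y [-60.  -34.1] mid -47.04982584456272 z 48.263481200919394
643 210 y [-56.9 -36.2] mid -46.5795330454696 z 46.609672352781864
649 217 y [-56.8 -36.2] mid -46.50058003679612 z 46.27034698934414
655 210 y [-56.7 -37. ] mid -46.87312582491552 z 46.27082848822121
661 179 y [-56.  -37.5] mid -46.76302438221221 z 45.667648835447444
667 517 y [-70.  -21.6] mid -45.7579311162054 z 60.92073397098506
673 639 y [-73.3 -20.1] mid -46.71054307543547 z 62.713795559455214
679 634 y [-74.1 -19.3] mid -46.703803791505734 z 62.95518816392656
685 310 y [-73.  -20.6] mid -46.777639546256005 z 62.46890691357264
release [605.4 -47.4  30.7] 0.67
far_foot [676.9 -45.8  31.2] 0.81
```

```bash
python3 -m handwheel '0 0 0.6 0 0 0; 0 -0.02 0.6 0 0 0; 0 0 0.6 0 0 0; 0 0 0.6 0 0 0; 0 0 0.4 0 0 0; 0 0 0.3 0 0 0; 0 0 0 0 0 0'; python3 go.py 560 -46.5 26 0.01
```

```text
time: 4.2
tcp_pos: [559.9, -48.1, 29.8]
ee_rot: [[1.0, 0.01, -0.002], [0.01, -1.0, -0.0], [-0.002, 0.0, -1.0]]
ft_force: [0.1, 0.1, 0.1]
gripper_width: 51.0
gripper_force: 0.0
t 4.2 p [559.9 -48.1  29.8] shift now [ 0.   -0.04  0.09] shift aligned [ 0.   -0.04  0.09] turn [ 0.    0.01 -0.  ] w 51.0 F [0.1 0.1 0.1]
```

```bash
python3 -m handwheel '0 0 0.08 0 0 0; 0 0 0 0 0 0; 0 0 0 0 0 0; 0 0.02 0 0 0 0; 0 0.05 0 0 0 0; 0 0.06 0 0 0 0; 0 0.06 0 0 0 0; 0 0.06 0 0 0 0; 0 0.06 0 0 0 0; 0 0 0 0 0 0' -0.21; python3 go.py 560 -70 26 0.01; python3 meas.py -59 w3.png|grep -E '^(58|60|61)|rel'
```

```text
time: 5.2
tcp_pos: [560.7, -60.5, 27.4]
ee_rot: [[1.0, 0.01, -0.0], [0.01, -1.0, -0.0], [-0.0, 0.0, -1.0]]
ft_force: [0.4, -0.5, -0.7]
gripper_width: 36.7
gripper_force: 0.0
t 5.2 p [560.7 -60.5  27.4] shift now [-0.02  0.24  0.03] shift aligned [-0.02  0.24  0.03] turn [ 0.  0. -0.] w 36.7 F [ 0.4 -0.5 -0.7]
583 838 y [-74.5 -44.6] mid -59.544311374012345 z 50.71192892216
589 780 y [-74.5 -44.1] mid -59.30290894993195 z 51.01056781114249
601 951 y [-78.9 -44.1] mid -61.479094005572925 z 50.93539077888626
607 1112 y [-80.3 -44.2] mid -62.214653158764406 z 51.25221818861217
613 1099 y [-78.9 -44.3] mid -61.61096043850185 z 50.95888096007922
619 988 y [-74.4 -43.8] mid -59.071632640465175 z 50.9749040871242
release [601.2 -57.1  27.8] 0.69
```

View pics/w3.png

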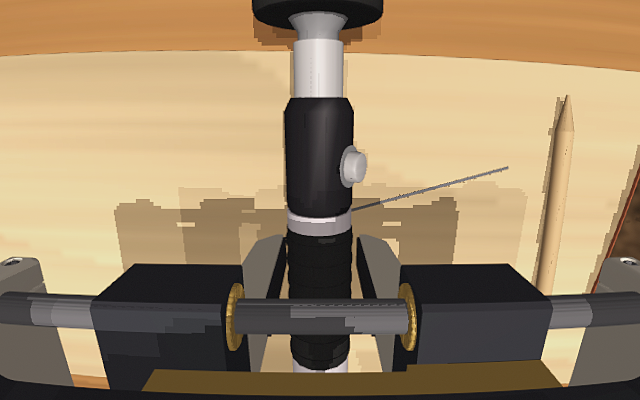

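The button at (355,166) has rolled most of the way towards -y (about 1 rad). About 9 mm is left.

```bash
python3 -m handwheel '0 0.05 0 0 0 0; 0 0.06 0 0 0 0; 0 0.06 0 0 0 0; 0 0.05 0 0 0 0; 0 0 0 0 0 0'; python3 go.py 560 -70 26 0.01
python3 - <<'E'
from h import *
s=shot('wrist','w4.png');P=pts(s);x,y,z=P[...,0],P[...,1],P[...,2];g=(s['z_map']>0)
for lo in (583,589,619,625):
    k=g&(abs(x-lo)<3)&(z>36)&(abs(y+68)<30); print(lo,np.percentile(y[k],[1,99]).round(1))
k=g&(y<-86.5)&(y>-95)&(abs(x-606)<15)&(z>22)
print('button cap',k.sum(),x[k].min(),x[k].max(),np.percentile(z[k],[2,50,98]),y[k].min())
E
```

```text
time: 5.85
tcp_pos: [560.9, -69.2, 27.4]
ee_rot: [[1.0, 0.01, -0.0], [0.01, -1.0, -0.0], [-0.0, 0.0, -1.0]]
ft_force: [0.7, -0.1, -0.1]
gripper_width: 36.5
gripper_force: 0.0
t 5.85 p [560.9 -69.2  27.4] shift now [-0.02  0.02  0.04] shift aligned [-0.02  0.02  0.04] turn [ 0.  0. -0.] w 36.5 F [ 0.7 -0.1 -0.1]
583 [-97.4 -38.5]
589 [-97.1 -38.7]
619 [-82.7 -52.5]
625 [-82.4 -52.6]
button cap 2440 591.0043559645998 613.8328048705722 [ 38.82324514 129.9475735  136.4157567 ] -94.9939697255134
```

View pics/w4.png

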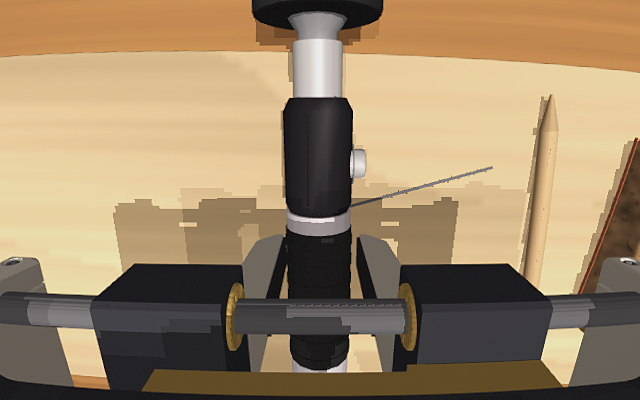

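The button at (359,164) now faces sideways. I open up and slide along to it.

```bash
python3 - <<'E'
from h import *
s=r.snapshot('wrist');P=pts(s);x,y,z=P[...,0],P[...,1],P[...,2]
k=(s['z_map']>0)&(y<-86)&(y>-95)&(abs(x-606)<15)&(z>26)&(z<50)
print(k.sum(),np.percentile(x[k],[2,50,98]),np.percentile(z[k],[2,98]))
E
python3 -m handwheel '0 0 0 0 0 0; 0 0 0 0 0 0; 0 0 0 0 0 0; 0 -0.01 0 0 0 0; 0.2 0 0 0 0 0; 0.3 0 0 0 0 0; 0.3 0 0 0 0 0; 0.3 0 0 0 0 0; 0.1 0 0.08 0 0 0; 0 0 0 0 0 0' 0.3; python3 go.py 606.5 -68.4 23 0.01
```

```text
214 [601.2026825  608.21662967 613.65618811] [34.84334211 41.86424369]
time: 6.95
tcp_pos: [609.4, -67.6, 23.6]
ee_rot: [[1.0, 0.011, -0.0], [0.011, -1.0, 0.0], [-0.0, -0.0, -1.0]]
ft_force: [-0.5, -0.4, -0.2]
gripper_width: 60.7
gripper_force: 0.0
t 6.95 p [609.4 -67.6  23.6] shift now [-0.07  0.02  0.02] shift aligned [-0.07  0.02  0.02] turn [-0.  0.  0.] w 60.7 F [-0.5 -0.4 -0.2]
```

```bash
python3 -m handwheel '-0.05 0.03 0 0 0 0; 0 0 0 0 0 0; 0 0 0 0 0 0' - && python3 -m handwheel '0 0 0 0 0 0; 0 0 0 0 0 0; 0 0 0 0 0 0; 0 0 0 0 0 0; 0 0 0 0 0 0; 0 0 0 0 0 0; 0 0 0 0 0 0; 0 0 0 0 0 0; 0 0 0 0 0 0' -1 25; python3 go.py 606.5 -68.4 23 0.01;python3 - <<'E'
from h import *
s=shot('wrist','w5.png');P=pts(s);x,y,z=P[...,0],P[...,1],P[...,2];g=(s['z_map']>0)
for lo in (625,631):
    k=g&(abs(x-lo)<3)&(z>36)&(z<60)&(abs(y+68)<30); print(lo,np.percentile(y[k],[1,99]).round(1),z[k].max())
E
```

```text
time: 7.25
tcp_pos: [606.4, -69.1, 24.3]
ee_rot: [[1.0, 0.01, -0.0], [0.01, -1.0, -0.0], [-0.0, 0.0, -1.0]]
ft_force: [0.0, -0.8, -0.2]
gripper_width: 60.3
gripper_force: 0.0
time: 8.15
tcp_pos: [607.0, -68.6, 24.3]
ee_rot: [[1.0, 0.011, 0.0], [0.011, -1.0, 0.0], [0.0, -0.0, -1.0]]
ft_force: [-0.6, 2.3, 1.6]
gripper_width: 32.1
gripper_force: 25.0
t 8.15 p [607.  -68.6  24.3] shift now [-0.01 -0.01  0.03] shift aligned [-0.01 -0.01  0.03] turn [-0. -0.  0.] w 32.1 F [-0.6  2.3  1.6]
625 [-83.6 -53.3] 51.52635661590597
631 [-83.3 -54. ] 51.613455470461844
```

Width is 32.1 mm, so the button is in. Now I draw the tube.

```bash
python3 -m handwheel '-0.1 0 0 0 0 0; -0.2 0 0 0 0 0; -0.2 0 0 0 0 0; -0.2 0 0 0 0 0; -0.2 0 0 0 0 0; -0.2 0 0 0 0 0; -0.2 0 0 0 0 0; -0.2 0 0 0 0 0; -0.2 0 0 0 0 0; -0.2 0 0 0 0 0'; python3 go.py 500 -69.5 24 0.01; python3 -m handwheel '-0.2 0 0 0 0 0; -0.1 0 0 0 0 0; -0.1 0 0 0 0 0; -0.1 0 0 0 0 0'
python3 - <<'E'
from h import *
np.set_printoptions(precision=1,suppress=True)
s=shot('wrist','w6.png')
for q in ['release','far_foot']:
    for d in r.spot_point(s,q)[:1]: print(q,np.array(d['location']),d['confidence'])
P=pts(s);x,y,z=P[...,0],P[...,1],P[...,2]
k=(s['z_map']>0)&(abs(y+68)<35)&(z>54)&(z<68)&(x>600);print('foot x',np.percentile(x[k],[2,98]),y[k].mean())
E
```

```text
time: 9.2
tcp_pos: [530.4, -69.8, 24.2]
ee_rot: [[1.0, 0.01, 0.0], [0.01, -1.0, -0.0], [0.0, 0.0, -1.0]]
ft_force: [2.8, -0.4, 0.0]
gripper_width: 31.3
gripper_force: 25.0
t 9.2 p [530.4 -69.8  24.2] shift now [-0.76 -0.02  0.01] shift aligned [-0.76 -0.02  0.01] turn [ 0. -0.  0.] w 31.3 F [ 2.8 -0.4  0. ]
time: 9.6
tcp_pos: [510.9, -69.9, 24.2]
ee_rot: [[1.0, 0.01, 0.0], [0.01, -1.0, -0.0], [0.0, 0.0, -1.0]]
ft_force: [3.3, -0.7, 0.4]
gripper_width: 31.8
gripper_force: 25.0
release [510.3 -69.6  29.6] 0.97Traceback (most recent call last):
  File "<stdin>", line 7, in <module>
    return _quantile_unchecked(
        a, q, axis, out, overwrite_input, method, keepdims, weights)
    return _ureduce(a,
                    func=_quantile_ureduce_func,
    ...<5 lines>...
                    overwrite_input=overwrite_input,
                    method=method)
    r = func(a, **kwargs)
    result = _quantile(arr,
                       quantiles=q,
    ...<2 lines>...
                       out=out,
                       weights=wgt)
    slices_having_nans = np.isnan(arr[-1, ...])
                                  ~~~^^^^^^^^^
IndexError: index -1 is out of bounds for axis 0 with size 0
```

View pics/w6.png

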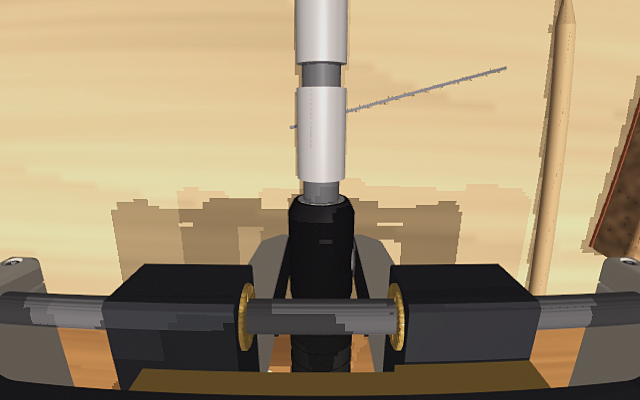

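The thin tube is out through both windows, at (320,130) and (320,70), and the draw force is about 3 N. I take the last part gently until it stops.

```bash
python3 -m handwheel '-0.05 0 0 0 0 0; -0.05 0 0 0 0 0; -0.05 0 0 0 0 0; -0.05 0 0 0 0 0; -0.02 0 0 0 0 0'
python3 - <<'E'
from h import *
np.set_printoptions(precision=1,suppress=True)
s=shot('top')
for q in ['release','far_foot','near_foot']:
    for d in r.spot_point(s,q)[:1]: print(q,np.array(d['location']),d['confidence'])
P=pts(s);x,y,z=P[...,0],P[...,1],P[...,2]
k=(s['z_map']>0)&(abs(y+68)<35)&(z>52)&(z<68)&(x>600)
if k.sum():print('foot x',np.percentile(x[k],[2,50,98]),y[k].mean())
E
```

```text
time: 10.25
tcp_pos: [502.0, -70.1, 24.2]
ee_rot: [[1.0, 0.01, 0.0], [0.01, -1.0, -0.0], [0.0, 0.0, -1.0]]
ft_force: [5.0, -1.4, 2.2]
gripper_width: 31.5
gripper_force: 25.0
far_foot [670.3 -67.9  33.7] 0.56
foot x [660.5 673.3 885.4] -66.84923945498221
```

```bash
python3 -m handwheel '-0.03 0 0 0 0 0; -0.02 0 0 0 0 0; 0 0 0 0 0 0'; python3 -m handwheel '-0.03 0 0 0 0 0; -0.02 0 0 0 0 0; 0 0 0 0 0 0'
```

```text
time: 10.75
tcp_pos: [500.1, -70.1, 24.2]
ee_rot: [[1.0, 0.01, 0.0], [0.01, -1.0, -0.0], [0.0, 0.0, -1.0]]
ft_force: [4.5, -1.6, 1.1]
gripper_width: 31.5
gripper_force: 25.0
time: 11.05
tcp_pos: [498.0, -70.1, 24.2]
ee_rot: [[1.0, 0.01, -0.0], [0.01, -1.0, -0.0], [-0.0, 0.0, -1.0]]
ft_force: [4.3, -1.2, 2.4]
gripper_width: 31.8
gripper_force: 25.0
```

```bash
for i in 1; do python3 -m handwheel '-0.03 0 0 0 0 0; -0.02 0 0 0 0 0; 0 0 0 0 0 0'|grep -E 'pos|force'; done; python3 -m handwheel '-0.03 0 0 0 0 0; -0.02 0 0 0 0 0; 0 0 0 0 0 0'|grep -E 'pos|force'
```

```text
tcp_pos: [496.0, -70.1, 24.2]
ft_force: [4.7, 0.5, 2.6]
gripper_force: 25.0
tcp_pos: [495.0, -70.1, 24.2]
ft_force: [7.0, -1.0, -0.2]
gripper_force: 25.0
```

```bash
python3 -m handwheel '-0.02 0 0 0 0 0; -0.02 0 0 0 0 0; 0 0 0 0 0 0'|grep -E 'pos|force'; python3 -m handwheel '-0.02 0 0 0 0 0; -0.02 0 0 0 0 0; 0 0 0 0 0 0'|grep -E 'pos|force'
```

```text
tcp_pos: [495.0, -70.0, 24.3]
ft_force: [9.1, -0.7, -3.0]
gripper_force: 25.0
tcp_pos: [494.9, -69.9, 24.4]
ft_force: [12.9, 0.0, -5.3]
gripper_force: 25.0
```

Hard stop: the TCP stalls at 495 mm while the force rises. I ease the pull off and let the button spring out.

```bash
python3 -m handwheel '0.03 0 0 0 0 0; 0.03 0 0 0 0 0; 0.02 0 0 0 0 0; 0 0 0 0 0 0'|grep -E 'pos|force'; python3 -m handwheel '0 0 0 0 0 0; 0 0 0 0 0 0; 0 0 0 0 0 0; 0 0 0 0 0 0; 0 0 0 0 0 0; 0 0 0 0 0 0' 0.3 ; python3 -m handwheel '-0.2 0 0 0 0 0;-0.3 0 0 0 0 0; -0.3 0 0 0 0 0; -0.2 0 0 0 0 0; 0 0 0 0 0 0'
python3 - <<'E'
from h import *
np.set_printoptions(precision=1,suppress=True)
s=shot('wrist','w7.png')
P=pts(s);x,y,z=P[...,0],P[...,1],P[...,2];g=s['z_map']>0
for lo in range(480,540,4):
    k=g&(abs(x-lo)<2)&(z>28)&(z<60)&(abs(y+69)<26); 
    if k.sum()>5:print(lo,np.percentile(y[k],[1,99]),z[k].max())
s=shot('top');P=pts(s);x,y,z=P[...,0],P[...,1],P[...,2]
k=(s['z_map']>0)&(abs(y+68)<35)&(z>52)&(z<68)&(x>600)&(x<720)
if k.sum():print('foot x',np.percentile(x[k],[2,50,98]),y[k].mean())
for q in ['release','far_foot','near_foot']:
    for d in r.spot_point(s,q)[:1]: print(q,np.array(d['location']),d['confidence'])
E
```

```text
tcp_pos: [494.9, -69.9, 24.2]
ft_force: [6.4, 0.8, 0.3]
gripper_force: 25.0
time: 13.25
tcp_pos: [493.7, -70.0, 24.1]
ee_rot: [[1.0, 0.01, -0.001], [0.01, -1.0, 0.0], [-0.001, -0.0, -1.0]]
ft_force: [0.2, -0.0, -0.6]
gripper_width: 60.5
gripper_force: 0.0
time: 13.75
tcp_pos: [452.2, -70.7, 24.3]
ee_rot: [[1.0, 0.01, -0.002], [0.01, -1.0, -0.0], [-0.002, 0.0, -1.0]]
ft_force: [0.4, -0.3, -0.5]
gripper_width: 60.4
gripper_force: 0.0
480 [-82.9 -52.3] 51.82761826069253
484 [-82.9 -52.4] 51.1721976401663
488 [-87.8 -52.5] 51.954587271730446
492 [-88.7 -52.5] 51.85796724511809
496 [-89.  -51.9] 51.85563001286184
500 [-88.8 -52.7] 51.32358198520242
504 [-83.3 -52.1] 51.49162487939333
508 [-83.  -52.3] 51.43455749189039
512 [-83.4 -53.1] 51.26458255994157
516 [-83.2 -53.1] 51.38634463161867
520 [-82.6 -53.7] 51.639681810328966
524 [-80.9 -55.1] 49.809283289806075
528 [-78.6 -57.3] 46.83271380795793
532 [-78.5 -57.3] 47.41232325987389
536 [-78.3 -57.4] 47.18466850240176
foot x [658.9 666.2 675. ] -65.53878318174138
release [661.  -69.3  37.5] 0.67
far_foot [666.9 -68.4  33.6] 0.8
near_foot [ 548.  -192.    14.6] 0.33
```

View pics/w7.png

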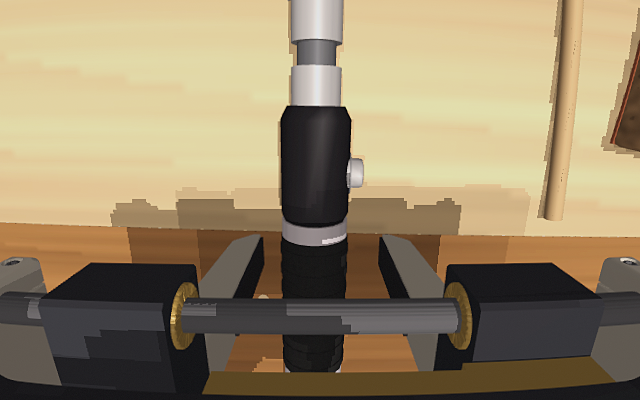

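The button stands out again at (356,172), at y -89 against an axis at -67.7, which is its full 22 mm. The far foot is about 171 mm ahead of release, so the rod is locked at the second stop. Next I grip about 34 mm behind the button, ease forward and lift.

```bash
python3 -m handwheel '0.2 -0.06 0.03 0 0 0; 0 0 0 0 0 0; 0 0 0 0 0 0'|grep pos; python3 -m handwheel '0 0 0 0 0 0; 0 0 0 0 0 0; 0 0 0 0 0 0; 0 0 0 0 0 0; 0 0 0 0 0 0; 0 0 0 0 0 0; 0 0 0 0 0 0; 0 0 0 0 0 0' -1 45; python3 -m handwheel '0.05 0 0 0 0 0; 0.05 0 0 0 0 0; 0.05 0 0 0 0 0; 0.05 0 0 0 0 0; 0 0 0 0 0 0'
```

```text
tcp_pos: [462.5, -67.9, 22.9]
time: 15.1
tcp_pos: [462.1, -68.0, 23.0]
ee_rot: [[1.0, 0.01, -0.0], [0.01, -1.0, 0.0], [-0.0, -0.0, -1.0]]
ft_force: [-0.5, 0.9, 2.6]
gripper_width: 30.8
gripper_force: 45.0
time: 15.6
tcp_pos: [467.9, -68.2, 23.0]
ee_rot: [[1.0, 0.01, -0.004], [0.01, -1.0, -0.0], [-0.004, 0.0, -1.0]]
ft_force: [-5.7, -0.6, 5.8]
gripper_width: 30.8
gripper_force: 45.0
```

```bash
python3 -m handwheel '0 0 -0.1 0 0 0; 0 0 -0.2 0 0 0; 0 0 -0.3 0 0 0; 0 0 -0.3 0 0 0; 0 0 -0.3 0 0 0; 0 0 -0.3 0 0 0; 0 0 -0.3 0 0 0; 0 0 -0.3 0 0 0; 0 0 -0.2 0 0 0; 0 0 -0.1 0 0 0'; python3 -m handwheel '0 0 -0.1 0 0 0; 0 0 0 0 0 0; 0 0 0 0 0 0; 0 0 0 0 0 0; 0 0 0 0 0 0';python3 - <<'E'
from h import *
np.set_printoptions(precision=1,suppress=True)
a=shot('wrist');b=shot('scene');t=shot('top')
cv2.imwrite('pics/f.png',cv2.resize(np.vstack([a['frame'][:,:,::-1],b['frame'][:,:,::-1]]),(480,600)))
for s in(b,t):
  for q in ['release','far_foot','near_foot','pencil','tape_measure','sanding_block']:
    for d in r.spot_point(s,q)[:1]: print(q,np.array(d['location']),d['confidence'])
E
```

```text
time: 16.6
tcp_pos: [470.5, -68.0, 120.3]
ee_rot: [[1.0, 0.01, 0.002], [0.01, -1.0, -0.0], [0.002, 0.0, -1.0]]
ft_force: [0.1, -0.5, -2.7]
gripper_width: 31.3
gripper_force: 45.0
time: 17.1
tcp_pos: [469.9, -67.9, 122.6]
ee_rot: [[1.0, 0.01, -0.001], [0.01, -1.0, 0.0], [-0.001, -0.0, -1.0]]
ft_force: [0.5, 0.1, -2.9]
gripper_width: 30.9
gripper_force: 45.0
release [500.1 -70.1 135.3] 0.93
far_foot [678.6 -67.6 133.7] 0.57
near_foot [336.3 -63.1 133.9] 0.84
pencil [ 547.5 -189.4   14.9] 0.49
tape_measure [546.4 218.7  17.2] 0.59
sanding_block [ 555.9 -263.9   17.5] 0.91
far_foot [676.9 -69.3 131.9] 0.56
near_foot [331.3 -71.6 134.8] 0.46
pencil [334.  -68.5 133.8] 0.34
tape_measure [548.6 220.   14.7] 0.95
sanding_block [ 563.5 -261.1   18.5] 0.83
```

View pics/f.png

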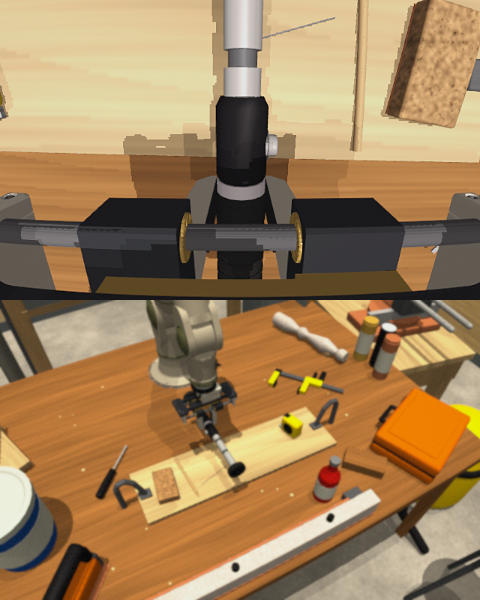

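The rod is held level about 100 mm up, extended, with the button out at (271,145). The pencil, block and tape are where they were.

```bash
python3 -c "
from cell import r
print(r.finish_job())"
```

```text
the job is handed in; nothing more can be done
None
```

The rod was rolled until the button faced sideways, drawn out to the second stop with the button springing back out to lock it, and is held level about 100 mm up, with the tape measure, sanding block and pencil where they lay; the job is handed in, and no verdict was returned.

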